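# Push a length of profile in behind the camera mast and home in its rack bay

## Robot

A 6-joint arm with a two-finger parallel gripper is mounted at the origin on the work surface. World frame = base frame: x ahead of the robot, y to its left, z up, the work surface at z = 0. Lengths are in m, angles in degrees, forces in N, time in s.
With the tool pointing down it reaches from about 0.4 to 0.825 m from the base axis. Payload 7 kg.
Tool frame: the origin (TCP) lies on the centre line of the jaws, within the pads' length; the fingertips stand 11 mm ahead of it and the grasp point (between the pads) lies 8 mm behind it; z points along the fingers, y is the line along which they close (so a half turn about z gives the same grasp; the last joint's range is limited). The gripper opens to 88 mm and grips with 3 to 60 N. Pads are 19 mm wide; open, the fingers measure 130 mm over their backs; the gripper's body (78 mm by 193 mm) begins 47 mm behind the grasp point.
Start: joints at [-52.363, 20.546, 0.682, 0, -70.136, -16.507], TCP at [0.243, -0.63, 0.215] pointing down, gripper open.
Joint ranges: [-176.03, 176.03], [-82.01, 121.73], [-58.28, 71.71], [-173.87, 95.51], [-174.79, -0.11], [-173.66, 173.66]. Speed limits (degrees/s): [136.94, 136.94, 172.46, 180, 180, 180].

## Interface

Orientations are given as [roll, pitch, yaw] about the fixed x, y, z axes, in that order (R = Rz(yaw) Ry(pitch) Rx(roll)).
In Python, from plant import r, capture, camera_model, job gives the robot as it stands.
- The arm moves only by the tool drive_tool, never from a script. Its argument "increments" is a list that holds one entry, the list of rows, each a list of 5 numbers: the gripper's target within -1 to 1 (fully open at 1, half-way at 0, shut at -1), then the shift along the tool's x, y, z scaled (see below), then the turn about the tool's z scaled (see below). In form: [[[gripper, tx, ty, tz, roll], ...]]. A call has 1 to 5 rows; each row is the pose to reach, as a shift and turn from the pose commanded when the call began, along the tool's axes at that moment, turning the shorter way round; what a row does not reach only later rows make up. The controller multiplies each number of a shift by 120 mm and each number of a turn by 360 degrees. A row lasts 1/8 s, in which the tool goes at most 62.5 mm and 10.7 degrees, less where a joint would pass 70% of its speed; a pose out of reach is approached as far as the arm can. A call with a number of a shift or a turn outside -1 to 1 is refused whole. A call with a gripper value outside its range is refused whole. The fingers move at their own pace and stop on an object; "squeeze" is the grip in N (left out, the last holds). Time passes only in rows, so rows that repeat a pose let the fingers close. It gives the time, the measured TCP pose, the force, the opening and the grip force at its end, in the units of the state.
- r.get_state(): the state, without advancing time (a new reading comes with each control period).
- capture(name): name is "scene" or "top" or "wrist"; returns the picture (480x640x3 uint8, red, green, blue); there is no depth.
- camera_model(name): a dict with "camera_matrix" (3x3 intrinsics, pixels), "k1" (the pictures are not rectified: a ray, as slopes to the right and down, at radius r is drawn at 1 + k1 r^2 times it, then the intrinsics apply), "rvec" (rotation vector, rad) and "tvec" (3), from world to camera coordinates, as OpenCV has them. Camera axes: x right, y down, z forward; pixel columns grow to the right and rows downward; lengths in m; the calibration is good to about 2 mm. A picture is of the moment at which its call begins: read the wrist's pose just before it. camera_model takes no time and is no camera call; for the wrist camera it gives the pose at the moment of the call.
- job.close_job(): hands the job in; it is judged then, once.
The state is a dict: "time_s": time; "joints": joint angles; "qd": joint speeds; "joint_torque": joint torques, N m; "tcp_pos": TCP position; "eef_rot": TCP orientation; "contact_force": force on the tool from outside, world axes, zero at the start; "moment": the same for the moment, N m; "gripper_width": finger opening in m; "gripper_force": force on a finger pad.
Only numpy, scipy, OpenCV 4.12 (cv2) and the standard library are available. Lean on these libraries where they do the work, as an engineer would, in place of code of your own. Each camera call takes 0.05 s, during which the arm holds its last target. There are 200 camera calls.

## Task

Put the loose aluminium profile away in the empty front bay of the plywood rack, only by pushing it flat across the bench with the fingertips, never lifting it: the camera mast blocks the straight way in, so angle it, feed one end in behind the mast, then swing the other end in. Leave it lying between the bay's end walls and fully home, both ends up against the bay's back strip. Leave everything else on the bench where it is.

Things in the scene. Friction and masses are not known exactly. Their poses are not given: they have to be found in the camera images.
- profile: The loose length of aluminium T-slot profile, 40 mm wide (its own x), 260 mm long (its own y), 20 mm high, about 0.2 kg, lying flat and free on the black bench; its two ends and two long sides are alike. Origin at the centre of its underside. It slides when pushed; nothing else holds it.
- profile_end_a (a point): Centre of the profile's end face at its own +y end, 10 mm above the profile's underside, 130 mm from its middle.
- profile_end_b (a point): Centre of the profile's end face at its own -y end, 10 mm above the profile's underside, 130 mm from its middle.
- rack: Stock rack of bare plywood strips, 12 mm thick, 30 mm high, screwed down, with two bays one behind the other; the front bay, nearer the robot, is empty and floorless, open toward the robot. Origin: bench level, middle of the front bay's back face (the strip's face toward the robot). x points away from the robot into the rack, y along the bay to the left. The rear bay's lengths are fixed.
- bay_left (a point): Front bay's left end wall: front corner of its inner face at bench level, rack x = -45, y = +145 mm. The wall is 12 mm thick and runs from there back past the back face (x = 0). The rack reaches back to x = 90 mm.
- bay_right (a point): Front bay's right end wall: front corner of its inner face at bench level, rack x = -45, y = -145 mm, so the bay is 290 mm long between its end walls. The wall is 12 mm thick.
- mast: Short camera mast fixed through the bench before the left part of the front bay: upright aluminium tube, 22 mm diameter, 45 mm high, small white camera on a ball joint on top (26 x 32 mm, up to 80 mm above the bench, wider than the tube only above 50 mm). Origin on its axis at bench level, axes parallel to the rack's. Its axis is 86 mm in front of the bay's back face, so tube and back face are 75 mm apart; its place along the bay varies.
- glue_stick: Bystander, to be left alone: white glue stick standing upright, 28 mm diameter, 88 mm high; origin at the centre of its foot.
- bracket: Bystander, to be left alone: small blue printed L-bracket, 50 x 35 mm foot, 40 mm high; origin under the centre of its foot.
- scraper: Bystander, to be left alone: bed scraper lying flat, 195 mm long, 45 mm wide steel blade toward its +x, black handle toward its -x, 14 mm high; origin on the bench where blade and handle meet.
- alcohol_bottle: Bystander, to be left alone: clear bottle with a white cap, 62 mm diameter, 165 mm high; origin at the centre of its foot.
- screwdriver: Bystander, to be left alone: screwdriver lying flat, 160 mm long, handle toward its own -x; origin on the bench under its middle.
- cutters: Bystander, to be left alone: flush cutters with red handles lying flat, about 130 mm long along their own x, jaws toward +x, 12 mm high; origin on the bench under the middle.
- spool: Bystander, to be left alone: spool of yellow filament lying flat, 200 mm diameter, 66 mm high; origin at the centre of its underside.
Things that resemble listed ones, but are neither listed nor needed, are in the scene too. Leave any blue, pink or red look-alike of the mast alone.

How it is judged:
By the outcome, as a careful person would: the job done as asked, in the order asked, and still so for the second after the job is handed in, with the robot touching nothing.
It also fails if it takes over 67 s, if anything falls off the work surface, if the arm or the gripper's body presses on something with over 40 N, if the wrist force passes 120 N, or if a joint passes its speed limit or range.

## Working session

There is one attempt and no reset: what is moved stays moved. The work goes in short steps, Python scripts to look and compute and a tool call to move; the robot and the scene stay as the last step left them, time stands still between calls to the robot, and variables do not carry over. Pictures are saved under pics/ and viewed, at most 10 in all, crops included, and the job is handed in when it is done.

Besides the shell and the picture viewer there is one more tool, called after "Call:" in YAML: its name, and indented under it one key for each argument. drive_tool: Moves the arm, as the interface text tells. Its arguments: {"type":"object","properties":{"increments":{"type":"array"},"squeeze":{"type":"number"}},"required":["increments"]}

```bash
mkdir -p pics; cat > h.py <<'E'
import numpy as np, cv2
from plant import r, capture, camera_model, job
def snap(name, fn):
    m=camera_model(name); im=capture(name); cv2.imwrite(fn, im[:,:,::-1]); return im,m
def world(m,uv,z):
    K=np.array(m["camera_matrix"]);k1=m["k1"]
    R=cv2.Rodrigues(np.array(m["rvec"],float))[0];t=np.array(m["tvec"],float).ravel()
    uv=np.atleast_2d(np.array(uv,float))
    p=cv2.undistortPointsIter(uv[:,None],K,np.array([k1,0,0,0.]),None,None,(3,50,1e-10))[:,0]
    d=np.c_[p,np.ones(len(p))]@R; c=-R.T@t
    return c+d*((z-c[2])/d[:,2])[:,None]
def pix(m,P):
    K=np.array(m["camera_matrix"])
    return cv2.projectPoints(np.array(P,float).reshape(-1,3),np.array(m["rvec"],float),np.array(m["tvec"],float),K,np.array([m["k1"],0,0,0.]))[0][:,0]
E
python3 - <<'E'
from h import *
import pickle
d={}
for n in("scene","top"):
    im,m=snap(n,f"pics/{n}0.png"); d[n]=m
    R=cv2.Rodrigues(np.array(m["rvec"],float))[0]; print(n,-R.T@np.array(m["tvec"]).ravel())
pickle.dump(d,open("m.pkl","wb"))
print(r.get_state())
E
```

```text
scene [1.48926033 0.38592619 1.1515857 ]
top [ 0.41213351 -0.01209201  1.26104935]
{'time_s': 0.1, 'joints': array([-5.23639286e+01,  2.05848288e+01,  6.38635256e-01, -1.73281607e-02,
       -7.01370476e+01, -1.65064917e+01]), 'qd': array([ 0.06057642, -0.04076898,  0.17324517,  0.02075924, -0.08784621,
        0.02007028]), 'joint_torque': array([-1.79516355e-03, -5.84162307e+01,  2.93754351e+01,  7.01538205e+00,
        1.01889332e-02, -7.76388583e-05]), 'tcp_pos': array([ 0.24311778, -0.62919721,  0.21404299]), 'eef_rot': array([ 1.79915561e+02, -8.03361742e-03, -1.58876314e+02]), 'contact_force': array([0.18926435, 0.23042208, 0.05993358]), 'moment': array([ 0.02076933, -0.0071234 , -0.00926791]), 'gripper_force': 0.0, 'gripper_width': 0.08736423987610659}
```

View pics/top0.png

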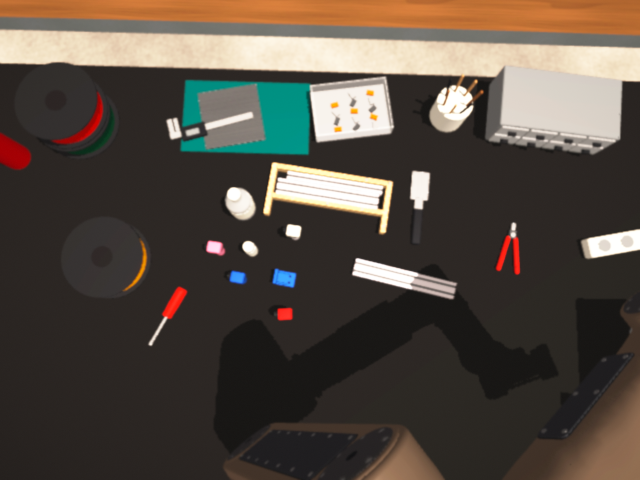

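View pics/scene0.png

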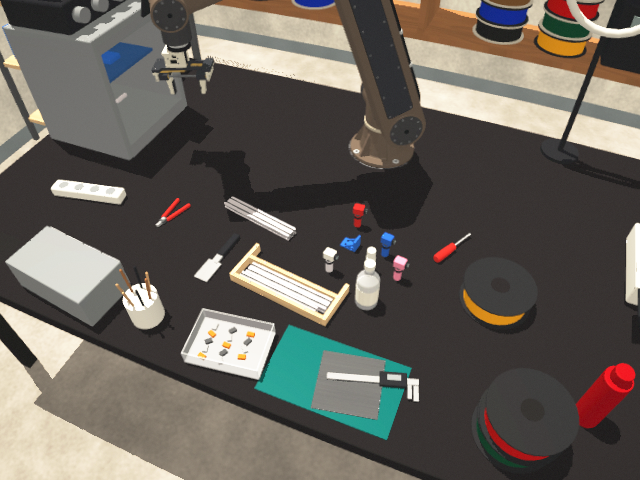

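```bash
python3 - <<'E'
import cv2
im=cv2.imread("pics/top0.png")[150:330,220:480]
cv2.imwrite("pics/top0c.png",cv2.resize(im,None,fx=3,fy=3,interpolation=cv2.INTER_CUBIC))
im=cv2.imread("pics/scene0.png")[185:335,190:450]
cv2.imwrite("pics/sc0c.png",cv2.resize(im,None,fx=3,fy=3,interpolation=cv2.INTER_CUBIC))
E
```

```text
(no output)
```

View pics/top0c.png

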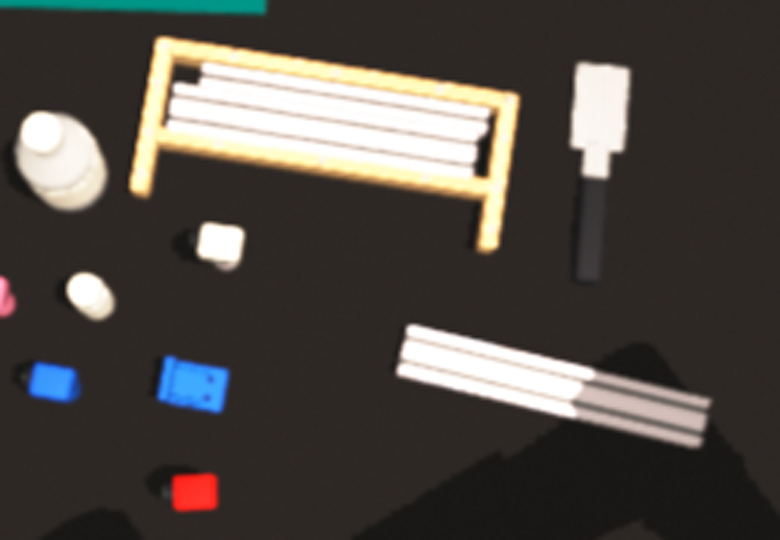

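View pics/sc0c.png

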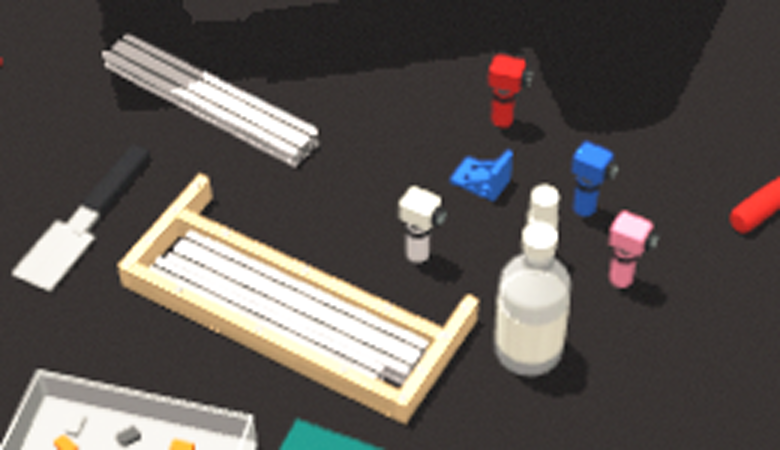

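```bash
cat >> h.py <<'E'
import pickle
def top(c,z): return world(pickle.load(open("m.pkl","rb"))["top"],(np.array(c,float)+.5)/3-.5+[220,150],z)
def sc(c,z): return world(pickle.load(open("m.pkl","rb"))["scene"],(np.array(c,float)+.5)/3-.5+[190,185],z)
E
python3 - <<'E'
from h import *
np.set_printoptions(precision=4,suppress=True)
w=top([(151,195),(478,248),(158,149),(492,197),(157,37),(519,95),(131,190),(498,251)],.03); print("rack\n",w[:,:2])
print("inner front dist .290:",np.linalg.norm(w[0]-w[1]),"outer front .314",np.linalg.norm(w[6]-w[7]),"back .314",np.linalg.norm(w[4]-w[5]))
for a,b in((0,1),(2,3),(4,5),(6,7)): d=w[a]-w[b]; print(np.degrees(np.arctan2(-d[0],d[1])))
p=top([(409,324),(712,399),(700,447),(397,376)],.02); print("prof\n",p[:,:2],p.mean(0)[:2],[np.linalg.norm(p[i]-p[i-1]) for i in range(4)])
d=p[0]-p[1]+p[3]-p[2];print(np.degrees(np.arctan2(-d[0],d[1])))
print("mast head",top([(222,244)],.078)[0],"sc head top",sc([(423,198)],.079),"sc base",sc([(417,254)],.0))
print("glue",top([(86,289)],.088),"bracket",top([(158,357),(229,370),(222,412),(160,402)],.005))
print("bottle",top([(41,132)],.16),"scraper",top([(590,280),(590,65)],.01))
# scene-cam check of rack: wall front ends
print(sc([(205,178),(474,298)],.03))
print("scene prof", sc([(125,36),(104,52),(318,128),(297,153)],.02))
E
```

```text
rack
 [[ 0.6579  0.101 ]
 [ 0.62   -0.1785]
 [ 0.6982  0.0966]
 [ 0.6645 -0.1901]
 [ 0.7974  0.1014]
 [ 0.7549 -0.2128]
 [ 0.6618  0.1182]
 [ 0.6179 -0.1956]]
inner front dist .290: 0.28208876974102426 outer front .314 0.3168482457790811 back .314 0.3170959705759343
-7.724778749620728
-6.701657806991381
-7.704915942863086
-7.95967225691793
prof
 [[ 0.5545 -0.1217]
 [ 0.4978 -0.3794]
 [ 0.4571 -0.3687]
 [ 0.51   -0.1122]] [ 0.5048 -0.2455] [np.float64(0.045539864164486826), np.float64(0.2638709506623049), np.float64(0.042084559981112206), np.float64(0.2618931699929783)]
-12.041423052768915
mast head [0.6093 0.0371 0.078 ] sc head top [[0.6087 0.0414 0.079 ]] sc base [[0.6133 0.0377 0.    ]]
glue [[0.5678 0.1449 0.088 ]] bracket [[0.5218 0.0917 0.005 ]
 [0.5124 0.0305 0.005 ]
 [0.4764 0.0353 0.005 ]
 [0.4834 0.0885 0.005 ]]
bottle [[0.6788 0.1753 0.16  ]] scraper [[ 0.5982 -0.2782  0.01  ]
 [ 0.7895 -0.2786  0.01  ]]
[[ 0.626  -0.1835  0.03  ]
 [ 0.6647  0.1151  0.03  ]]
scene prof [[ 0.4654 -0.3662  0.02  ]
 [ 0.4963 -0.3748  0.02  ]
 [ 0.5124 -0.113   0.02  ]
 [ 0.5525 -0.118   0.02  ]]
```

```bash
cat >> h.py <<'E'
O=np.array([.684,-.0447]);TH=-7.8
def r2w(x,y): c,s=np.cos(np.radians(TH)),np.sin(np.radians(TH)); return O+np.array([x*c-y*s,x*s+y*c])
def w2r(p): c,s=np.cos(np.radians(TH)),np.sin(np.radians(TH)); d=np.array(p)[:2]-O; return np.array([d[0]*c+d[1]*s,-d[0]*s+d[1]*c])
def plan(x,y,z,yaw,cur=None):
    s=r.get_state(); p=np.array(s["tcp_pos"]) if cur is None else np.array(cur[:3]); w=s["eef_rot"][2] if cur is None else cur[3]
    a=np.radians(w); d=np.array([x,y,z])-p
    t=np.array([d[0]*np.cos(a)+d[1]*np.sin(a), d[0]*np.sin(a)-d[1]*np.cos(a), -d[2]])/.12
    dy=(yaw-w+180)%360-180
    print("t=%.2f at %s yaw %.1f F %s -> inc %s turn %.4f"%(s["time_s"],np.round(p,4),w,np.round(s["contact_force"],1),np.round(t,3),-dy/360))
E
python3 - <<'E'
from h import *
plan(.4386,-.2073,.12,156.2)
print(r2w(-.149,-.215))
E
```

```text
t=0.10 at [ 0.2431 -0.6292  0.214 ] yaw -158.9 F [0.2 0.2 0.1] -> inc [-2.787  2.692  0.784] turn 0.1248
[ 0.50719972 -0.23748917]
```

Call:
drive_tool:
  increments:
    - [[1,-0.5,0.48,0,0],[1,-1,0.96,0,0],[1,-1,0.96,0,0],[1,-1,0.96,0,0]]

```text
time_s: 0.6
tcp_pos: [0.3147, -0.4767, 0.2153]
eef_rot: [-180.0, 0.0, -158.7]
contact_force: [0.2, -1.1, -0.1]
gripper_width: 0.0875
gripper_force: 0.0
```

Call:
drive_tool:
  increments:
    - [[1,-0.5,0.48,0,0],[1,-1,0.96,0,0],[1,-1,0.96,0,0],[1,-1,0.96,0,0]]

```text
time_s: 1.1
tcp_pos: [0.385, -0.3268, 0.215]
eef_rot: [-180.0, 0.0, -158.7]
contact_force: [-0.3, 0.0, -0.4]
gripper_width: 0.0872
gripper_force: 0.0
```

Call:
drive_tool:
  increments:
    - [[1,-0.4,0.4,0.2,0.028],[1,-0.787,0.772,0.5,0.056],[1,-0.787,0.772,0.784,0.084],[1,-0.787,0.772,0.784,0.112],[1,-0.787,0.772,0.784,0.125]]

```text
time_s: 1.72
tcp_pos: [0.4385, -0.2084, 0.1198]
eef_rot: [-179.9, -0.1, 155.9]
contact_force: [-0.6, -0.7, 0.5]
gripper_width: 0.0873
gripper_force: 0.0
```

```bash
python3 - <<'E'
from h import *
plan(.4386,-.2073,.018,156.2)
snap("wrist","pics/w1.png"); 
E
```

```text
t=1.73 at [ 0.4385 -0.2084  0.1198] yaw 155.9 F [-0.6 -0.7  0.5] -> inc [0.003 0.009 0.848] turn -0.0009
```

View pics/w1.png

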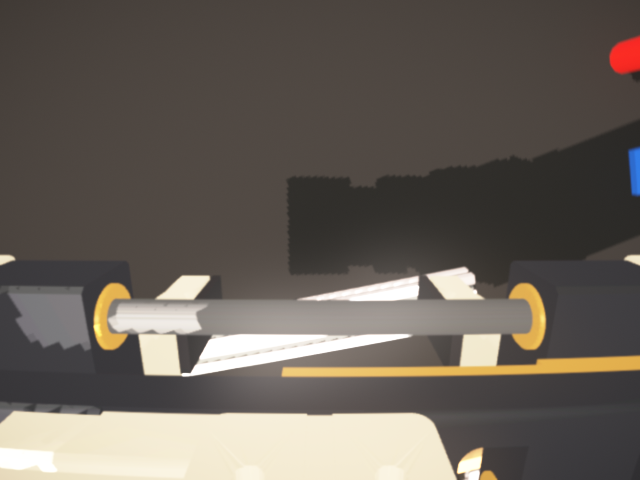

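```bash
python3 - <<'E'
from h import *
m=camera_model("wrist")
print(world(m,[(468,270),(475,283),(300,300),(185,375),(410,335)],.02))
m=pickle.load(open("m.pkl","rb"))["top"]
E
```

```text
[[ 0.50919573 -0.11631898  0.02      ]
 [ 0.52154638 -0.11468149  0.02      ]
 [ 0.47833455 -0.24307023  0.02      ]
 [ 0.50012937 -0.35852421  0.02      ]
 [ 0.5417729  -0.17623899  0.02      ]]
```

Call:
drive_tool:
  increments:
    - [[1,0,0.01,0.4,0],[1,0,0.01,0.75,0],[1,0,0.01,0.85,0],[1,0,0.01,0.85,0]]

```text
time_s: 2.28
tcp_pos: [0.4392, -0.2073, 0.0186]
eef_rot: [-180.0, -0.1, 156.1]
contact_force: [0.8, -0.3, 0.7]
gripper_width: 0.088
gripper_force: 0.0
```

Call:
drive_tool:
  increments:
    - [[1,-0.1,0,0,0],[1,-0.2,0,0,0],[1,-0.26,0,0,0],[1,-0.31,0,0,0],[1,-0.36,0,0,0]]

```text
time_s: 2.9
tcp_pos: [0.4791, -0.2242, 0.0188]
eef_rot: [180.0, -0.0, 156.1]
contact_force: [-0.2, 0.7, -0.8]
gripper_width: 0.0873
gripper_force: 0.0
```

Call:
drive_tool:
  increments:
    - [[1,-0.05,0,0,0],[1,-0.1,0,0,0],[1,-0.15,0,0,0],[1,-0.2,0,0,0],[1,-0.24,0,0,0]]

```text
time_s: 3.52
tcp_pos: [0.5055, -0.2359, 0.0187]
eef_rot: [-180.0, -0.0, 156.1]
contact_force: [-0.6, -0.6, 0.9]
gripper_width: 0.0873
gripper_force: 0.0
```

```bash
python3 - <<'E'
from h import *
plan(.5072,-.2375,.018,156.2)
im,m=snap("top","pics/top1.png")
cv2.imwrite("pics/top1c.png",cv2.resize(im[150:330,220:480,::-1],None,fx=3,fy=3,interpolation=cv2.INTER_CUBIC))
E
```

```text
t=3.52 at [ 0.5055 -0.2359  0.0187] yaw 156.1 F [-0.6 -0.6  0.9] -> inc [-0.018 -0.006  0.006] turn -0.0002
```

View pics/top1c.png

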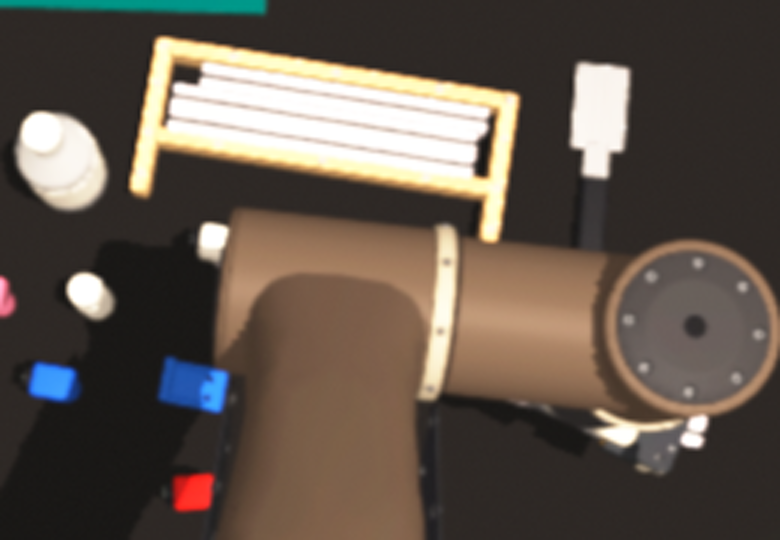

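```bash
cat >> h.py <<'E'
from scipy.optimize import minimize
def boxhull(m,x,y,yaw):
    a=np.radians(yaw);ex=np.array([np.cos(a),np.sin(a)]);ey=np.array([-ex[1],ex[0]])
    P=[[*(np.array([x,y])+i*.02*ex+j*.13*ey),z] for i in(-1,1) for j in(-1,1) for z in(0,.02)]
    return cv2.convexHull(pix(m,P).astype(np.float32))
def fit(im,m,g,thr=85):
    S=4; hsv=cv2.cvtColor(im,cv2.COLOR_RGB2HSV)
    mask=((hsv[...,2]>thr)&(hsv[...,1]<70)).astype(np.uint8)
    h=boxhull(m,*g)[:,0]; x0,y0=np.maximum(h.min(0)-25,0).astype(int); x1,y1=(h.max(0)+25).astype(int)
    sub=cv2.resize(im[y0:y1,x0:x1],None,fx=S,fy=S,interpolation=cv2.INTER_LINEAR)
    hv=cv2.cvtColor(sub,cv2.COLOR_RGB2HSV); mk=((hv[...,2]>thr)&(hv[...,1]<70)).astype(np.uint8)
    n,l,st,_=cv2.connectedComponentsWithStats(mk)
    cen=((h.mean(0)-[x0,y0])*S); 
    full=np.zeros_like(mk); cv2.fillConvexPoly(full,((h-[x0,y0]+.5)*S-.5).round().astype(int),1)
    k=max(range(1,n),key=lambda i:(full&(l==i)).sum()); mk=(l==k).astype(np.uint8)
    mk=cv2.morphologyEx(mk,cv2.MORPH_CLOSE,np.ones((9,9)))
    def cost(q):
        f=np.zeros_like(mk); hh=(boxhull(m,q[0]/100,q[1]/100,q[2])[:,0]-[x0,y0]+.5)*S-.5
        cv2.fillConvexPoly(f,(hh*16).round().astype(np.int32),1,shift=4)
        return 1-(f&mk).sum()/(f|mk).sum()
    s0=np.array([g[0]*100,g[1]*100,g[2]])
    res=minimize(cost,s0,method="Nelder-Mead",options=dict(initial_simplex=np.vstack([s0,s0+[3,0,0],s0+[0,3,0],s0+[0,0,6]]),maxiter=300))
    q=res.x; x,y,w=q[0]/100,q[1]/100,q[2]; rr=w2r([x,y])
    print("fit world (%.4f,%.4f) yaw %.1f | rack mm (%.1f,%.1f) phi %.1f cost %.3f"%(x,y,w,*(rr*1000),-(w-TH),res.fun)); return x,y,w
E
python3 - <<'E'
from h import *
M=pickle.load(open("m.pkl","rb"))
for n in("top","scene"): fit(cv2.imread(f"pics/{n}0.png")[:,:,::-1].copy(),M[n],(.5048,-.2455,-12))
t=r2w(-.163,-.372); print(t)
plan(*t,.12,-113.8)
E
```

```text
fit world (0.5066,-0.2437) yaw -12.5 | rack mm (-148.8,-221.2) phi 4.7 cost 0.114
fit world (0.5064,-0.2445) yaw -11.8 | rack mm (-148.9,-222.1) phi 4.0 cost 0.064
[ 0.47202191 -0.39113656]
t=3.58 at [ 0.506  -0.2361  0.0188] yaw 156.1 F [0.6 0.  0.2] -> inc [-0.263 -1.296 -0.843] turn -0.2502
```

Call:
drive_tool:
  increments:
    - [[1,0.12,0,0,0],[1,0.15,0,-0.4,0],[1,0.15,0,-0.85,0],[0,0,-0.5,-0.85,0],[-1,-0.15,-0.8,-0.85,0]]

```text
time_s: 4.2
tcp_pos: [0.482, -0.3315, 0.122]
eef_rot: [180.0, 0.1, 156.2]
contact_force: [0.2, -0.0, 0.1]
gripper_width: 0.0732
gripper_force: 0.0
```

Call:
drive_tool:
  increments:
    - [[-1,-0.11,-0.5,0,-0.028],[-1,-0.11,-0.5,0,-0.056],[-1,-0.11,-0.5,0,-0.084],[-1,-0.11,-0.5,0,-0.112],[-1,-0.11,-0.5,0,-0.14]]

```text
time_s: 4.82
tcp_pos: [0.4695, -0.3903, 0.1205]
eef_rot: [180.0, -0.0, -153.2]
contact_force: [0.7, -1.5, 0.7]
gripper_width: 0.0233
gripper_force: 0.0
```

Call:
drive_tool:
  increments:
    - [[-1,0,0,0,-0.028],[-1,0,0,0,-0.056],[-1,0,0,0,-0.084],[-1,0,0,0,-0.11],[-1,0,0,0,-0.11]]

```text
time_s: 5.45
tcp_pos: [0.4698, -0.3904, 0.1206]
eef_rot: [180.0, 0.0, -113.9]
contact_force: [-0.0, 0.1, 1.2]
gripper_width: 0.0004
gripper_force: 0.0
```

```bash
python3 - <<'E'
from h import *
for n in("scene","top"):
    im,m=snap(n,f"pics/{n}2.png"); fit(im,m,(.534,-.249,-23.8))
plan(.47,-.39,.018,-113.8)
a=cv2.imread("pics/top2.png")[170:350,240:480]; b=cv2.imread("pics/scene2.png")[150:330,190:430]
cv2.imwrite("pics/c2.png",cv2.resize(np.vstack([a,b]),None,fx=1.65,fy=1.65,interpolation=cv2.INTER_CUBIC))
E
```

```text
fit world (0.5062,-0.2444) yaw -12.2 | rack mm (-149.0,-222.0) phi 4.4 cost 0.062
fit world (0.5135,-0.2181) yaw -10.1 | rack mm (-145.4,-194.9) phi 2.3 cost 0.608
t=5.55 at [ 0.4701 -0.3906  0.1207] yaw -114.1 F [-0.4  0.5 -0.5] -> inc [-0.004  0.002  0.856] turn -0.0008
```

View pics/c2.png

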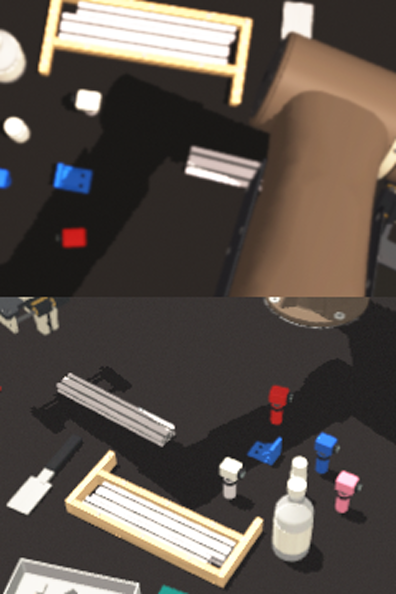

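```bash
python3 - <<'E'
from h import *
s=r.get_state(); p=s["tcp_pos"]; m=camera_model("scene")
a=np.radians(s["eef_rot"][2]); ty=np.array([np.sin(a),-np.cos(a),0])
print("tip",(pix(m,[p-[0,0,.011]])-[190,150])*1.65+[0,297], "start tip px", pix(m,[[.243,-.63,.204]]))
print(w2r([.5055,-.2359]))
q=np.array([.5055,-.2359,.008])
for z in(.008,):
  ex=np.array([np.cos(np.radians(-12.2)),np.sin(np.radians(-12.2))]);
  for sgn in(-1,1):
    f=q[:2]+sgn*.054*np.array([.4035,.915])-np.array([.5062,-.2444]); print("finger in profile frame",f@ex,f@[-ex[1],ex[0]])
a=cv2.imread("pics/scene2.png")[60:240,150:310]
cv2.imwrite("pics/c3.png",cv2.resize(a,None,fx=3.3,fy=3.3,interpolation=cv2.INTER_CUBIC))
E
```

```text
tip [[ 49.63634236 337.65200187]] start tip px [[189.62139127  97.28375756]]
[-0.15089967 -0.21365622]
finger in profile frame -0.013335808623610097 -0.04473856758272943
finger in profile frame 0.008374904831867832 0.061058783070555504
```

View pics/c3.png

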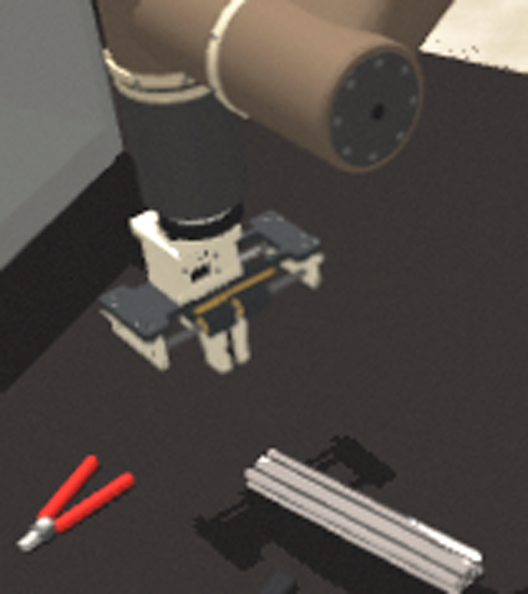

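```bash
python3 - <<'E'
from h import *
m=pickle.load(open("m.pkl","rb"))["top"]
for q in((.5062,-.2444,-12.2),(.534,-.249,-23.8)):
    print((boxhull(m,*q)[:,0]-[220,150]).round(1).tolist())
im=cv2.imread("pics/top1.png"); a=im[150+128:150+162,220+165:220+245]
g=cv2.cvtColor(a,cv2.COLOR_BGR2GRAY)
cv2.imwrite("pics/c4.png",cv2.resize(a,None,fx=10,fy=10,interpolation=cv2.INTER_CUBIC))
print(pix(m,[[.5055,-.2359,.008],[.5055-.0218,-.2359-.0494,.008],[.5055+.0218,-.2359+.0494,.008]])-[220,150])
E
```

```text
[[235.5, 132.4], [232.4, 147.8], [230.2, 148.0], [131.7, 124.0], [135.2, 109.0], [135.9, 108.2]]
[[235.7, 131.8], [229.5, 146.1], [227.3, 146.4], [135.5, 103.3], [141.9, 89.5], [142.7, 88.4]]
[[179.78438942 128.42561649]
 [199.03140748 137.46799946]
 [160.61389581 119.41936365]]
```

View pics/c4.png

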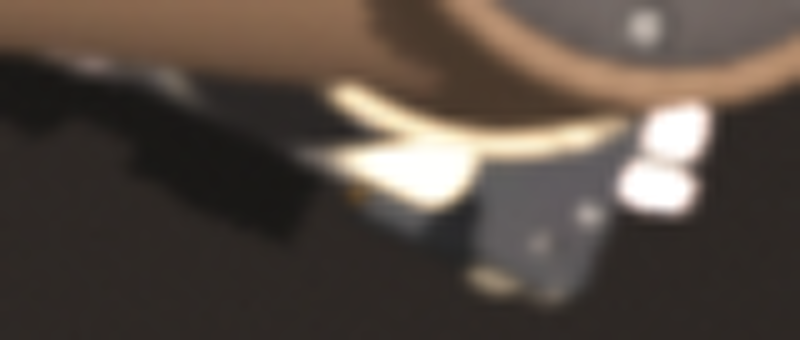

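Call:
drive_tool:
  increments:
    - [[-1,0,0,0.4,0],[-1,0,0,0.75,0],[-1,0,0,0.83,0],[-1,0,0,0.85,0],[-1,0,0,0.85,0]]

```text
time_s: 6.18
tcp_pos: [0.4716, -0.3915, 0.0203]
eef_rot: [-179.9, -0.0, -113.9]
contact_force: [0.4, 0.0, 0.6]
gripper_width: 0.0002
gripper_force: 0.0
```

Call:
drive_tool:
  increments:
    - [[-1,0,0,0.017,0],[-1,0,0,0.025,0],[-1,0,0,0.025,0]]

```text
time_s: 6.55
tcp_pos: [0.4706, -0.3911, 0.0161]
eef_rot: [-180.0, 0.0, -113.9]
contact_force: [0.5, -0.0, -0.7]
gripper_width: 0.0006
gripper_force: 0.0
```

```bash
python3 - <<'E'
from h import *
plan(.47,-.39,.012,-113.8)
im,m=snap("scene","pics/scene3.png"); fit(im,m,(.5062,-.2444,-12))
p=r.get_state()["tcp_pos"]
a=im[150:240,170:310,::-1].copy()
b=cv2.resize(a,None,fx=5,fy=5,interpolation=cv2.INTER_CUBIC)
for d in(.011,0): u=(pix(m,[p-[0,0,d]])[0]-[170,150]+.5)*5-.5; print(u); cv2.circle(b,tuple(u.round().astype(int).tolist()),3,(0,255,0) if d else (0,0,255),-1)
cv2.imwrite("pics/c5.png",b)
E
```

```text
t=6.55 at [ 0.4706 -0.3911  0.0161] yaw -113.9 F [ 0.5 -0.  -0.7] -> inc [-0.006  0.009  0.034] turn -0.0002
fit world (0.5068,-0.2438) yaw -12.1 | rack mm (-148.5,-221.3) phi 4.3 cost 0.058
[275.0579457  247.46950672]
[272.65635133 235.17155118]
```

View pics/c5.png

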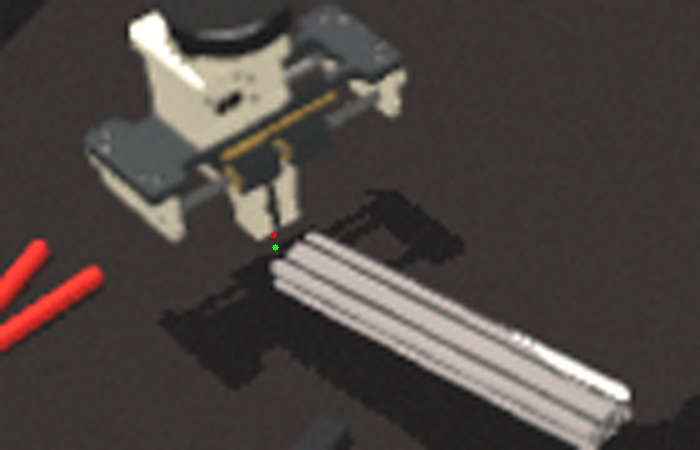

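Call:
drive_tool:
  increments:
    - [[-1,0,0,0.015,0],[-1,0,0,0.03,0],[-1,0,0,0.04,0],[-1,0,0,0.04,0]]

```text
time_s: 7.1
tcp_pos: [0.4705, -0.391, 0.0108]
eef_rot: [180.0, -0.0, -113.9]
contact_force: [0.8, -0.4, -0.2]
gripper_width: 0.0003
gripper_force: 0.0
```

```bash
python3 - <<'E'
from h import *
s=r.get_state();print(s["tcp_pos"],s["contact_force"])
im,m=snap("scene","pics/scene4.png"); p=s["tcp_pos"]
# finger-tip: beige pixels lowest rows below the body, near the TCP column
u=pix(m,[p-[0,0,.011],p,p-[0,0,p[2]]]); print(u.round(1))
hsv=cv2.cvtColor(im,cv2.COLOR_RGB2HSV)
x0,y0=int(u[0][0])-9,int(u[0][1])-12
for y in range(y0,y0+20): print(y,im[y,x0:x0+19].astype(int).sum(1).tolist())
E
```

```text
[ 0.47045321 -0.39099166  0.01076608] [ 0.81277178 -0.38985968 -0.2341758 ]
[[224.9 200.2]
 [224.4 197.8]
 [224.9 200.2]]
188 [281, 371, 395, 260, 146, 147, 146, 285, 218, 142, 464, 534, 530, 542, 309, 160, 161, 166, 157]
189 [293, 454, 417, 234, 144, 281, 459, 514, 345, 164, 387, 508, 531, 541, 307, 162, 163, 164, 159]
190 [183, 458, 525, 447, 480, 513, 526, 531, 403, 203, 312, 506, 535, 531, 303, 165, 162, 161, 162]
191 [170, 315, 472, 515, 528, 537, 533, 530, 354, 167, 306, 509, 535, 527, 338, 183, 167, 165, 156]
192 [160, 179, 435, 525, 532, 532, 532, 537, 319, 129, 222, 488, 534, 532, 394, 212, 167, 168, 157]
193 [162, 162, 376, 500, 508, 524, 530, 535, 343, 162, 136, 473, 538, 532, 391, 217, 163, 160, 163]
194 [162, 160, 304, 475, 526, 530, 526, 532, 527, 337, 161, 387, 510, 534, 450, 247, 165, 161, 161]
195 [164, 163, 298, 478, 527, 522, 527, 535, 529, 397, 200, 299, 489, 397, 219, 169, 117, 96, 103]
196 [162, 163, 173, 310, 485, 530, 536, 530, 533, 397, 197, 206, 182, 166, 116, 101, 201, 315, 246]
197 [164, 167, 165, 174, 246, 479, 532, 530, 532, 455, 252, 154, 165, 117, 96, 
[... 306 characters left out ...]
62, 567, 509]
201 [164, 157, 166, 167, 165, 161, 122, 108, 98, 104, 118, 117, 337, 531, 559, 560, 561, 557, 558]
202 [159, 162, 157, 165, 124, 105, 103, 97, 102, 297, 517, 501, 379, 281, 390, 541, 555, 560, 558]
203 [164, 156, 122, 100, 94, 105, 98, 97, 99, 386, 529, 557, 558, 502, 380, 341, 463, 543, 556]
204 [129, 102, 101, 97, 104, 103, 95, 101, 104, 286, 504, 546, 555, 561, 558, 502, 373, 335, 457]
205 [164, 122, 100, 102, 102, 102, 100, 112, 98, 105, 339, 452, 523, 543, 549, 560, 559, 441, 311]
206 [159, 170, 124, 104, 109, 100, 97, 90, 102, 186, 500, 501, 427, 458, 525, 541, 552, 555, 560]
207 [103, 107, 112, 104, 97, 103, 101, 110, 111, 97, 385, 507, 543, 500, 369, 450, 520, 547, 558]
```

Call:
drive_tool:
  increments:
    - [[-1,0,0,0.015,0],[-1,0,0,0.03,0],[-1,0,0,0.04,0],[-1,0,0,0.04,0]]

```text
time_s: 7.65
tcp_pos: [0.4705, -0.391, 0.006]
eef_rot: [180.0, -0.0, -113.9]
contact_force: [0.4, -0.1, 0.9]
gripper_width: 0.0001
gripper_force: 0.0
```

Call:
drive_tool:
  increments:
    - [[-1,0,0,0.01,0],[-1,0,0,0.02,0],[-1,0,0,0.02,0]]

```text
time_s: 8.02
tcp_pos: [0.4705, -0.391, 0.0037]
eef_rot: [180.0, 0.0, -113.9]
contact_force: [0.9, 0.1, -0.9]
gripper_width: 0.0006
gripper_force: 0.0
```

Call:
drive_tool:
  increments:
    - [[-1,0,0,0.01,0],[-1,0,0,0.02,0],[-1,0,0,0.03,0],[-1,0,0,0.03,0]]

```text
time_s: 8.52
tcp_pos: [0.4704, -0.391, 0.0]
eef_rot: [180.0, 0.0, -113.9]
contact_force: [1.2, -0.8, 0.3]
gripper_width: 0.0002
gripper_force: 0.0
```

```bash
python3 - <<'E'
from h import *
s=r.get_state();print(s["tcp_pos"],s["contact_force"])
im,m=snap("scene","pics/scene5.png"); 
for y in range(192,207): print(y,im[y,215:234].astype(int).sum(1).tolist())
print(pix(m,[[.4705,-.391,z] for z in(0,.01,.02)]))
E
```

```text
[ 4.70424724e-01 -3.90980064e-01  1.14734948e-05] [ 1.15202985 -0.76087196  0.26833613]
192 [170, 310, 463, 405, 223, 289, 473, 523, 456, 254, 219, 488, 531, 532, 399, 212, 160, 160, 161]
193 [168, 181, 439, 516, 527, 526, 528, 533, 531, 307, 130, 495, 542, 534, 387, 213, 164, 163, 162]
194 [163, 167, 310, 476, 529, 527, 531, 532, 460, 257, 129, 405, 516, 533, 461, 247, 111, 151, 162]
195 [158, 163, 299, 474, 521, 538, 536, 531, 398, 200, 133, 308, 499, 533, 531, 265, 101, 105, 100]
196 [158, 163, 236, 459, 525, 528, 533, 533, 530, 339, 161, 302, 498, 535, 534, 263, 202, 312, 242]
197 [159, 163, 168, 451, 527, 521, 536, 534, 530, 455, 250, 215, 484, 527, 373, 173, 510, 553, 555]
198 [157, 158, 156, 310, 484, 528, 525, 532, 533, 534, 292, 131, 290, 304, 335, 278, 266, 387, 532]
199 [167, 160, 163, 170, 298, 494, 528, 526, 531, 530, 330, 153, 105, 301, 526, 564, 511, 373, 284]
200 [168, 166, 156, 167, 168, 224, 484, 534, 529, 383, 182, 103, 301, 524, 555, 556, 563, 567, 508]
201 [162, 160, 159, 158, 127, 95, 105, 280, 182, 98, 106, 124, 341, 530, 562, 555, 560, 561, 565]
202 [165, 167, 131, 103, 105, 96, 102, 98, 96, 289, 516, 500, 373, 284, 385, 535, 561, 561, 560]
203 [159, 116, 97, 102, 87, 109, 105, 101, 98, 389, 533, 557, 561, 500, 377, 338, 463, 551, 554]
204 [125, 102, 92, 94, 106, 99, 97, 101, 100, 289, 496, 548, 557, 559, 560, 503, 375, 337, 458]
205 [168, 125, 102, 100, 101, 102, 104, 91, 103, 106, 341, 452, 526, 542, 552, 557, 561, 443, 305]
206 [124, 95, 104, 95, 103, 101, 93, 100, 99, 188, 502, 502, 425, 458, 529, 541, 553, 561, 555]
[[224.86267014 200.20131606]
 [224.42804465 197.97592215]
 [223.9900175  195.73130839]]
```

Call:
drive_tool:
  increments:
    - [[-1,0,0,0.008,0],[-1,0,0,0.016,0],[-1,0,0,0.025,0],[-1,0,0,0.025,0]]

```text
time_s: 9.07
tcp_pos: [0.4704, -0.391, -0.0029]
eef_rot: [180.0, 0.0, -113.9]
contact_force: [0.4, -0.8, 0.4]
gripper_width: 0.0004
gripper_force: 0.0
```

Call:
drive_tool:
  increments:
    - [[-1,0,0,0.008,0],[-1,0,0,0.016,0],[-1,0,0,0.025,0],[-1,0,0,0.025,0]]

```text
time_s: 9.57
tcp_pos: [0.4705, -0.391, -0.0059]
eef_rot: [180.0, 0.0, -113.9]
contact_force: [0.5, -0.8, -0.1]
gripper_width: 0.0001
gripper_force: 0.0
```

Call:
drive_tool:
  increments:
    - [[-1,0,0,-0.4,0],[-1,0,0.2,-0.6,0],[0,-0.4,0.6,-0.6,0.028],[1,-0.7,0.864,-0.6,0.056],[1,-1,0.864,-0.6,0.084]]

```text
time_s: 10.2
tcp_pos: [0.4222, -0.2377, 0.0666]
eef_rot: [180.0, 0.0, -144.5]
contact_force: [0.7, 0.0, 0.2]
gripper_width: 0.0254
gripper_force: 0.0
```

```bash
python3 - <<'E'
from h import *
plan(.4386,-.2073,.06,156.2)
E
```

```text
t=10.20 at [ 0.4222 -0.2377  0.0666] yaw -144.5 F [0.7 0.  0.2] -> inc [-0.259  0.127  0.055] turn 0.1648
```

Call:
drive_tool:
  increments:
    - [[1,-0.26,0.127,0,0.03],[1,-0.26,0.127,0,0.06],[1,-0.26,0.127,0,0.09],[1,-0.26,0.127,0,0.12],[1,-0.26,0.127,0,0.15]]

```text
time_s: 10.82
tcp_pos: [0.4407, -0.2086, 0.0663]
eef_rot: [180.0, 0.0, 161.8]
contact_force: [-0.5, -0.6, 0.5]
gripper_width: 0.075
gripper_force: 0.0
```

Call:
drive_tool:
  increments:
    - [[1,0,0,0.1,0.017],[1,0,0,0.3,0.017],[1,0,0,0.5,0.017],[1,0,0,0.57,0.017],[1,0,0,0.57,0.017]]

```text
time_s: 11.45
tcp_pos: [0.4404, -0.2087, -0.0024]
eef_rot: [-180.0, -0.1, 156.1]
contact_force: [0.2, 0.7, 0.4]
gripper_width: 0.0879
gripper_force: 0.0
```

```bash
python3 - <<'E'
from h import *
plan(.5072,-.2375,-.002,156.2)
im,m=snap("scene","pics/scene6.png"); fit(im,m,(.5062,-.2444,-12))
E
```

```text
t=11.45 at [ 0.4404 -0.2087 -0.0024] yaw 156.1 F [0.2 0.7 0.4] -> inc [-0.606  0.007 -0.003] turn -0.0004
fit world (0.5060,-0.2451) yaw -12.5 | rack mm (-149.1,-222.7) phi 4.7 cost 0.074
```

Call:
drive_tool:
  increments:
    - [[1,-0.1,0,0,0],[1,-0.2,0,0,0],[1,-0.26,0,0,0],[1,-0.31,0,0,0],[1,-0.36,0,0,0]]

```text
time_s: 12.12
tcp_pos: [0.48, -0.2263, -0.0024]
eef_rot: [-180.0, -0.0, 156.0]
contact_force: [-0.7, 1.7, 0.8]
gripper_width: 0.0878
gripper_force: 0.8
```

Call:
drive_tool:
  increments:
    - [[1,-0.05,0,0,0],[1,-0.1,0,0,0],[1,-0.15,0,0,0],[1,-0.2,0,0,0],[1,-0.245,0,0,0]]

```text
time_s: 12.75
tcp_pos: [0.5068, -0.2383, -0.0023]
eef_rot: [-180.0, -0.1, 156.0]
contact_force: [-2.7, 2.5, 2.4]
gripper_width: 0.0873
gripper_force: 1.5
```

```bash
python3 - <<'E'
from h import *
plan(.5072,-.2375,-.002,156.2)
im,m=snap("scene","pics/scene7.png"); fit(im,m,(.52,-.247,-20))
E
```

```text
t=12.75 at [ 0.5068 -0.2383 -0.0023] yaw 156.0 F [-2.7  2.5  2.4] -> inc [-0.     0.007 -0.002] turn -0.0004
fit world (0.5321,-0.2625) yaw -24.1 | rack mm (-120.9,-236.4) phi 16.3 cost 0.281
```

Call:
drive_tool:
  increments:
    - [[1,0.12,0,0,0],[1,0.15,0,-0.3,0],[1,0.15,0,-0.6,0],[0,0,-0.5,-0.6,0],[-1,-0.1,-0.9,-0.6,0]]

```text
time_s: 13.42
tcp_pos: [0.4742, -0.3424, 0.0708]
eef_rot: [180.0, 0.1, 156.2]
contact_force: [1.7, 0.3, -0.5]
gripper_width: 0.0731
gripper_force: 0.0
```

Call:
drive_tool:
  increments:
    - [[-1,0,-0.4,0,-0.028],[-1,0,-0.4,0,-0.056],[-1,0,-0.4,0,-0.084],[-1,0,-0.4,0,-0.112],[-1,0,-0.4,0,-0.14]]

```text
time_s: 14.05
tcp_pos: [0.454, -0.3851, 0.0698]
eef_rot: [-180.0, 0.0, -153.2]
contact_force: [-0.3, -0.3, 0.8]
gripper_width: 0.0231
gripper_force: 0.0
```

Call:
drive_tool:
  increments:
    - [[-1,0,0,0,-0.028],[-1,0,0,0,-0.056],[-1,0,0,0,-0.084],[-1,0,0,0,-0.11]]

```text
time_s: 14.55
tcp_pos: [0.4541, -0.385, 0.0698]
eef_rot: [-180.0, 0.0, -113.6]
contact_force: [-0.4, 0.9, -0.8]
gripper_width: 0.0003
gripper_force: 0.0
```

```bash
python3 - <<'E'
from h import *
im,m=snap("scene","pics/scene8.png"); x,y,w=fit(im,m,(.532,-.26,-24))
a=np.radians(w); e=np.array([-np.sin(a),np.cos(a)])
t=np.array([x,y])-.158*e; print(t)
plan(*t,-.002,w-90)
E
```

```text
fit world (0.5340,-0.2611) yaw -24.0 | rack mm (-119.3,-234.8) phi 16.2 cost 0.043
[ 0.46971612 -0.40547041]
t=14.60 at [ 0.4541 -0.385   0.0698] yaw -113.2 F [-0.1  0.4 -0.5] -> inc [ 0.105 -0.186  0.599] turn 0.0022
```

Call:
drive_tool:
  increments:
    - [[-1,0.105,-0.186,0,0.002],[-1,0.105,-0.186,0.3,0.002],[-1,0.105,-0.186,0.5,0.002],[-1,0.105,-0.186,0.6,0.002],[-1,0.105,-0.186,0.6,0.002]]

```text
time_s: 15.22
tcp_pos: [0.4694, -0.4058, -0.0027]
eef_rot: [179.9, -0.0, -114.7]
contact_force: [0.9, -0.2, -0.2]
gripper_width: 0.0006
gripper_force: 0.0
```

Call:
drive_tool:
  increments:
    - [[-1,-0.08,0,0,0],[-1,-0.15,0,0,0],[-1,-0.21,0.002,0,0],[-1,-0.28,0.005,0,0],[-1,-0.36,0.01,0,0]]

```text
time_s: 15.85
tcp_pos: [0.4873, -0.3661, -0.0018]
eef_rot: [-180.0, -0.0, -114.7]
contact_force: [0.5, -2.3, 2.7]
gripper_width: 0.0003
gripper_force: 1.4
```

Call:
drive_tool:
  increments:
    - [[-1,-0.08,0.004,0,0],[-1,-0.16,0.008,0,0],[-1,-0.24,0.012,0,0],[-1,-0.32,0.016,0,0],[-1,-0.4,0.02,0,0]]

```text
time_s: 16.48
tcp_pos: [0.5049, -0.3212, -0.0022]
eef_rot: [180.0, -0.0, -114.7]
contact_force: [-1.0, -2.2, 1.9]
gripper_width: 0.0002
gripper_force: 1.5
```

```bash
python3 - <<'E'
from h import *
plan(*r2w(-.1024,-.1352),-.002,-114)
im,m=snap("scene","pics/scene9.png"); fit(im,m,tuple(r2w(-.1,-.161))+(-24,))
E
```

```text
t=16.48 at [ 0.5049 -0.3212 -0.0022] yaw -114.7 F [-1.  -2.2  1.9] -> inc [-1.391  0.095 -0.002] turn -0.0018
fit world (0.5624,-0.1924) yaw -24.7 | rack mm (-100.5,-162.9) phi 16.9 cost 0.190
```

Call:
drive_tool:
  increments:
    - [[-1,-0.08,0.006,0,-0.001],[-1,-0.16,0.012,0,-0.002],[-1,-0.24,0.018,0,-0.003],[-1,-0.32,0.024,0,-0.004],[-1,-0.4,0.03,0,-0.005]]

```text
time_s: 17.15
tcp_pos: [0.5216, -0.2759, -0.0023]
eef_rot: [180.0, 0.0, -112.8]
contact_force: [0.4, -0.4, -0.0]
gripper_width: 0.0003
gripper_force: 0.6
```

```bash
cat > chk.py <<'E'
from h import *
import sys
a=[float(v) for v in sys.argv[1:]]  # tx ty yaw guess(rack mm) 
plan(*r2w(a[0]/1e3,a[1]/1e3),-.002,a[2])
im,m=snap("scene","pics/last.png"); x,y,w=fit(im,m,tuple(r2w(a[3]/1e3,a[4]/1e3))+(a[5],))
al=np.radians(-(w-TH)); c=w2r([x,y])*1e3; d=np.array([np.sin(al),np.cos(al)]); n=np.array([d[1],-d[0]])
for k,v in dict(LB=c+130*d+20*n,LF=c+130*d-20*n,RB=c-130*d+20*n,RF=c-130*d-20*n).items(): print(k,v.round(1),end=' ')
M=np.array([-86,73.5]); print("mast gap",-(M-c)@n-31)
E
python3 chk.py -102 -135 -114 -87 -115 -24
```

```text
t=17.15 at [ 0.5216 -0.2759 -0.0023] yaw -112.8 F [ 0.4 -0.4 -0. ] -> inc [-0.994  0.03  -0.003] turn 0.0032
fit world (0.5768,-0.1457) yaw -23.3 | rack mm (-92.5,-114.6) phi 15.5 cost 0.189
LB [-38.4   5.3] LF [-77.  16.] RB [-108.  -245.3] RF [-146.6 -234.5] mast gap 13.122942561341269
```

Call:
drive_tool:
  increments:
    - [[-1,-0.08,0,0,0],[-1,-0.16,0,0,0],[-1,-0.24,0,0,0],[-1,-0.32,0,0,0],[-1,-0.4,0,0,0]]

```text
time_s: 17.82
tcp_pos: [0.5403, -0.2318, -0.0023]
eef_rot: [180.0, -0.0, -112.9]
contact_force: [0.6, -1.7, -0.6]
gripper_width: 0.0009
gripper_force: 0.5
```

```bash
python3 chk.py -102 -135 -113 -79 -68 -23
```

```text
t=17.82 at [ 0.5403 -0.2318 -0.0023] yaw -112.9 F [ 0.6 -1.7 -0.6] -> inc [-0.595  0.031 -0.002] turn 0.0004
fit world (0.5930,-0.1024) yaw -23.2 | rack mm (-82.3,-69.5) phi 15.4 cost 0.184
LB [-28.4  50.5] LF [-67.   61.1] RB [ -97.7 -200.1] RF [-136.2 -189.5] mast gap 10.636193086805243
```

Call:
drive_tool:
  increments:
    - [[-1,-0.08,-0.002,0,0],[-1,-0.16,-0.004,0,0],[-1,-0.24,-0.006,0,0],[-1,-0.32,-0.008,0,0],[-1,-0.4,-0.01,0,0]]

```text
time_s: 18.5
tcp_pos: [0.5601, -0.1881, -0.0022]
eef_rot: [180.0, -0.0, -112.9]
contact_force: [-0.6, -1.6, -0.1]
gripper_width: 0.0004
gripper_force: 1.0
```

```bash
python3 chk.py -102 -135 -113 -69 -22 -23
```

```text
t=18.50 at [ 0.5601 -0.1881 -0.0022] yaw -112.9 F [-0.6 -1.6 -0.1] -> inc [-0.195  0.042 -0.001] turn 0.0004
fit world (0.6131,-0.0587) yaw -22.5 | rack mm (-68.4,-23.5) phi 14.7 cost 0.290
LB [-16.   97.1] LF [-54.7 107.3] RB [ -82.  -154.4] RF [-120.7 -144.2] mast gap 10.675129910573887
```

Call:
drive_tool:
  increments:
    - [[-1,-0.06,0,0,0],[-1,-0.12,0,0,0],[-1,-0.18,0,0,0],[-1,-0.18,0,0,0]]

```text
time_s: 19.05
tcp_pos: [0.5687, -0.1681, -0.0023]
eef_rot: [-180.0, 0.0, -112.8]
contact_force: [0.8, 0.3, 0.3]
gripper_width: -0.0003
gripper_force: 0.0
```

Call:
drive_tool:
  increments:
    - [[-1,0.1,0,0,0],[-1,0.25,0,0,0],[-1,0.3,0,-0.3,0],[-1,0.3,0,-0.7,0]]

```text
time_s: 19.55
tcp_pos: [0.5522, -0.2036, 0.0814]
eef_rot: [179.8, -0.1, -113.0]
contact_force: [2.1, -0.6, 0.7]
gripper_width: 0.0003
gripper_force: 0.0
```

```bash
python3 chk.py -102 -135 -113 -63 -3 -23; python3 -c "
from h import *
im,m=snap('top','pics/topl.png'); fit(im,m,tuple(r2w(-.063,-.003))+(-23,))"
```

```text
t=19.55 at [ 0.5522 -0.2036  0.0814] yaw -113.0 F [ 2.1 -0.6  0.7] -> inc [-0.34   0.032  0.695] turn 0.0001
fit world (0.6218,-0.0357) yaw -22.4 | rack mm (-62.8,0.4) phi 14.6 cost 0.702
LB [-10.7 121.2] LF [-49.4 131.3] RB [ -76.3 -130.4] RF [-115.  -120.3] mast gap 9.858613319855081
fit world (0.7439,-0.0415) yaw -2.2 | rack mm (58.9,11.3) phi -5.6 cost 0.263
```

```bash
python3 -c "
from h import *
plan(*r2w(-.132,-.062),.08,164.2)
print(r2w(-.132,-.062))"
```

```text
t=19.65 at [ 0.557  -0.204   0.0871] yaw -112.9 F [ 0.9 -0.6  0.6] -> inc [-0.849  0.469  0.059] turn 0.2303
[ 0.54480692 -0.08821191]
```

Call:
drive_tool:
  increments:
    - [[0,-0.1,0.3,0,0.028],[1,-0.4,0.469,0,0.056],[1,-0.7,0.469,0,0.084],[1,-0.849,0.469,0,0.112],[1,-0.849,0.469,0,0.14]]

```text
time_s: 20.27
tcp_pos: [0.5421, -0.0861, 0.0816]
eef_rot: [180.0, 0.0, -163.6]
contact_force: [0.0, 0.0, -0.7]
gripper_width: 0.0452
gripper_force: 0.0
```

Call:
drive_tool:
  increments:
    - [[1,0,0,0,0.028],[1,0,0,0,0.056],[1,0,0,0,0.084],[1,0,0,0,0.09],[1,0,0,0,0.09]]

```text
time_s: 20.9
tcp_pos: [0.5415, -0.0872, 0.0815]
eef_rot: [-180.0, -0.0, 164.3]
contact_force: [0.2, -0.4, -0.6]
gripper_width: 0.0871
gripper_force: 0.0
```

```bash
cat >> h.py <<'E'
def fit2(im,m,g):
    im=im.copy()
    M=r2w(-.086,.0735); hull=cv2.convexHull(pix(m,[[M[0]+.021*np.cos(a),M[1]+.021*np.sin(a),z] for a in np.arange(0,6.3,.3) for z in(0,.085)]).astype(np.float32))
    cv2.fillConvexPoly(im,hull.round().astype(int),(0,0,0))
    P=[[*r2w(x,y),z] for x in(-.004,.2) for y in(-.2,.2) for z in(.03,)]
    h2=cv2.convexHull(pix(m,P).astype(np.float32)); cv2.fillConvexPoly(im,h2.round().astype(int),(0,0,0))
    return fit(im,m,g)
E
sed -i 's/x,y,w=fit(/x,y,w=fit2(/' chk.py
python3 chk.py -132 -62 164.2 -62 -3 -22.5
```

```text
t=20.90 at [ 0.5415 -0.0872  0.0815] yaw 164.3 F [ 0.2 -0.4 -0.6] -> inc [-0.029 -0.001  0.696] turn 0.0003
fit world (0.6211,-0.0378) yaw -22.0 | rack mm (-63.3,-1.7) phi 14.2 cost 0.107
LB [-11.9 119.4] LF [-50.7 129.2] RB [ -75.9 -132.6] RF [-114.7 -122.8] mast gap 9.51002533650378
```

Call:
drive_tool:
  increments:
    - [[1,0,0,0.3,0],[1,0,0,0.55,0],[1,0,0,0.7,0],[1,0,0,0.7,0]]

```text
time_s: 21.45
tcp_pos: [0.5407, -0.0868, -0.0036]
eef_rot: [-179.9, -0.2, 164.4]
contact_force: [-0.6, -0.5, 0.4]
gripper_width: 0.0876
gripper_force: 0.0
```

Call:
drive_tool:
  increments:
    - [[1,-0.08,0,0,0],[1,-0.15,0,0,0],[1,-0.21,0,0,0],[1,-0.27,0,0,0],[1,-0.33,0,0,0]]

```text
time_s: 22.08
tcp_pos: [0.5804, -0.0971, -0.0022]
eef_rot: [-180.0, -0.0, 164.3]
contact_force: [-2.4, 1.1, 2.0]
gripper_width: 0.0877
gripper_force: 1.2
```

```bash
python3 chk.py -88 -62 164.2 -60 -3 -16
```

```text
t=22.07 at [ 0.5804 -0.0971 -0.0022] yaw 164.3 F [-2.4  1.1  2. ] -> inc [-0.058  0.041 -0.001] turn 0.0004
fit world (0.6306,-0.0365) yaw -15.0 | rack mm (-54.0,0.9) phi 7.2 cost 0.239
LB [-17.9 127.4] LF [-57.6 132.4] RB [ -50.4 -130.6] RF [ -90.1 -125.6] mast gap 9.802302330994365
```

Call:
drive_tool:
  increments:
    - [[1,-0.04,0,0,0],[1,-0.08,0,0,0],[1,-0.11,0,0,-0.007],[1,-0.14,0,0,-0.015],[1,-0.17,0,0,-0.022]]

```text
time_s: 22.75
tcp_pos: [0.6003, -0.1025, -0.0023]
eef_rot: [180.0, 0.0, 172.3]
contact_force: [-1.1, -0.8, -1.1]
gripper_width: 0.0878
gripper_force: 0.3
```

```bash
python3 chk.py -49.5 -50 172.2 -38 -1 -8
```

```text
t=22.75 at [ 0.6003 -0.1025 -0.0023] yaw 172.3 F [-1.1 -0.8 -1.1] -> inc [-0.214  0.155 -0.002] turn 0.0004
fit world (0.6422,-0.0369) yaw -8.8 | rack mm (-42.4,2.1) phi 1.0 cost 0.263
LB [-20.3 131.7] LF [-60.3 132.4] RB [ -24.6 -128.2] RF [ -64.6 -127.6] mast gap 13.73935081472797
```

Call:
drive_tool:
  increments:
    - [[1,0.05,0,0,0],[1,0.05,0.15,0,0],[1,0.02,0.155,0,0],[1,-0.01,0.155,0,0],[1,-0.04,0.155,0,0]]

```text
time_s: 23.42
tcp_pos: [0.607, -0.0846, -0.0023]
eef_rot: [-180.0, -0.0, 172.2]
contact_force: [-1.5, 0.4, 0.9]
gripper_width: 0.0875
gripper_force: 0.6
```

Call:
drive_tool:
  increments:
    - [[1,-0.04,0,0,0],[1,-0.08,0,0,0],[1,-0.12,0,0,0],[1,-0.15,0,0,0],[1,-0.165,0,0,0]]

```text
time_s: 24.05
tcp_pos: [0.6269, -0.0874, -0.0023]
eef_rot: [-180.0, -0.0, 172.2]
contact_force: [-2.3, 0.3, 1.1]
gripper_width: 0.0874
gripper_force: 1.1
```

```bash
python3 chk.py -49.5 -50 172.2 -22 -1 -8
```

```text
t=24.05 at [ 0.6269 -0.0874 -0.0023] yaw 172.2 F [-2.3  0.3  1.1] -> inc [-0.011  0.    -0.003] turn 0.0001
fit world (0.6397,-0.0407) yaw -7.8 | rack mm (-44.5,-2.1) phi -0.0 cost 0.467
LB [-24.5 127.9] LF [-64.5 127.9] RB [ -24.5 -132.1] RF [ -64.5 -132.1] mast gap 10.513575200702867
```

Call:
drive_tool:
  increments:
    - [[1,-0.01,0,0,0],[1,-0.02,0,0,0],[1,-0.02,0,0,0]]

```text
time_s: 24.48
tcp_pos: [0.6287, -0.0876, -0.0024]
eef_rot: [180.0, -0.0, 172.2]
contact_force: [-2.2, 0.5, -0.4]
gripper_width: 0.088
gripper_force: 1.1
```

Call:
drive_tool:
  increments:
    - [[1,-0.01,0,0,0],[1,-0.02,0,0,0],[1,-0.02,0,0,0]]

```text
time_s: 24.85
tcp_pos: [0.6288, -0.0876, -0.0024]
eef_rot: [-180.0, -0.3, 172.2]
contact_force: [-9.2, 4.2, 7.8]
gripper_width: 0.0875
gripper_force: 5.2
```

Call:
drive_tool:
  increments:
    - [[1,-0.01,0,0,-0.003],[1,-0.01,0,0,-0.005],[1,-0.01,0,0,-0.005],[1,-0.01,0,0,0],[1,-0.01,0,0,0.004]]

```text
time_s: 25.48
tcp_pos: [0.6276, -0.0876, -0.0028]
eef_rot: [-179.9, -0.5, 170.8]
contact_force: [-19.0, 9.2, 14.1]
gripper_width: 0.0876
gripper_force: 10.1
```

Call:
drive_tool:
  increments:
    - [[1,0,0,0,0.001],[1,0,0,0,0.001],[1,0,0,0,-0.004],[1,0,0,0,-0.004]]

```text
time_s: 25.98
tcp_pos: [0.6288, -0.0879, -0.0028]
eef_rot: [-180.0, -0.4, 172.2]
contact_force: [-12.2, 4.3, 7.6]
gripper_width: 0.0877
gripper_force: 6.3
```

Call:
drive_tool:
  increments:
    - [[1,0.1,0,0,0],[1,0.3,-0.1,0,0],[1,0.5,-0.2,0,0],[1,0.5,-0.2,-0.4,0],[1,0.5,-0.2,-1,0]]

```text
time_s: 26.6
tcp_pos: [0.5692, -0.104, 0.1087]
eef_rot: [-180.0, -0.1, 172.2]
contact_force: [2.1, 0.6, -0.1]
gripper_width: 0.0881
gripper_force: 0.0
```

```bash
python3 chk.py -49.5 -50 172.2 -21 -1 -8; python3 -c "
from h import *
print(r.get_state()['joints'])"
```

```text
t=26.60 at [ 0.5692 -0.104   0.1087] yaw 172.2 F [ 2.1  0.6 -0.1] -> inc [-0.468  0.203  0.923] turn 0.0001
fit world (0.6529,-0.0407) yaw -9.5 | rack mm (-31.3,-0.2) phi 1.7 cost 0.479
LB [ -7.4 129.1] LF [-47.4 130.3] RB [ -15.3 -130.8] RF [ -55.2 -129.6] mast gap 25.87938847768531
[   9.00574228   16.22499319  -19.16032118    0.22395671  -53.92875451
 -106.77299295]
```

Call:
drive_tool:
  increments:
    - [[1,0,0,-0.5,0],[1,0.3,-0.4,-0.8,0],[1,0.6,-0.8,-0.8,0],[1,0.8,-1,-0.8,0],[1,0.8,-1,-0.8,0]]

```text
time_s: 27.28
tcp_pos: [0.4573, -0.2111, 0.2053]
eef_rot: [180.0, 0.2, 172.1]
contact_force: [-0.2, -0.0, 0.3]
gripper_width: 0.0875
gripper_force: 0.0
```

Call:
drive_tool:
  increments:
    - [[1,0.2,-0.5,0,0],[1,0.4,-1,0,0],[1,0.4,-1,0,0]]

```text
time_s: 27.65
tcp_pos: [0.3939, -0.3247, 0.2044]
eef_rot: [-180.0, 0.1, 172.0]
contact_force: [0.4, -0.7, -0.4]
gripper_width: 0.0878
gripper_force: 0.0
```

Call:
drive_tool:
  increments:
    - [[1,0.2,-0.5,0,0],[1,0.2,-1,0,0],[1,0.2,-1,0,0]]

```text
time_s: 28.02
tcp_pos: [0.355, -0.4408, 0.2036]
eef_rot: [-180.0, 0.0, 172.1]
contact_force: [0.2, 1.3, -0.7]
gripper_width: 0.0878
gripper_force: 0.0
```

```bash
python3 - <<'E'
from h import *
print(r.get_state()["tcp_pos"])
im,m=snap("top","pics/topF.png")
# brightness/saturation profiles along rack x at several rack y, sampled at z=.02
xs=np.arange(-70,22,3)
print("x ",xs.tolist())
for y in(-135,-125,-110,-60,0,50,110,125,135):
    p=pix(m,[[*r2w(x/1e3,y/1e3),.02] for x in xs]).astype(np.float32)
    v=cv2.remap(im,p[:,:1],p[:,1:],cv2.INTER_LINEAR)[:,0].astype(int)
    print(y,[f"{a.max()}/{a.max()-a.min()}" for a in v])
ys=np.r_[np.arange(-162,-115,3),np.arange(115,163,3)]
for x in(-30,-20,-10):
    p=pix(m,[[*r2w(x/1e3,y/1e3),.02] for y in ys]).astype(np.float32); v=cv2.remap(im,p[:,:1],p[:,1:],cv2.INTER_LINEAR)[:,0].astype(int)
    print("x",x,[f"{y}:{a.max()}/{a.max()-a.min()}" for y,a in zip(ys,v)])
E
```

```text
[ 0.35499469 -0.44083826  0.20360917]
x  [-70, -67, -64, -61, -58, -55, -52, -49, -46, -43, -40, -37, -34, -31, -28, -25, -22, -19, -16, -13, -10, -7, -4, -1, 2, 5, 8, 11, 14, 17, 20]
-135 ['45/9', '46/9', '45/9', '45/8', '45/8', '46/9', '45/8', '44/8', '40/7', '32/7', '31/6', '35/5', '37/6', '34/5', '29/4', '30/6', '33/6', '36/6', '37/7', '34/6', '30/5', '35/7', '57/22', '127/64', '201/101', '248/97', '255/65', '255/65', '255/80', '228/111', '94/46']
-125 ['45/9', '46/9', '45/8', '45/8', '46/9', '45/8', '45/8', '46/9', '49/8', '91/15', '192/22', '251/8', '255/2', '251/9', '223/24', '232/19', '253/4', '255/1', '255/1', '255/4', '240/15', '221/26', '244/14', '255/3', '254/5', '253/55', '255/69', '255/64', '255/53', '255/26', '254/8']
-110 ['46/9', '45/8', '46/9', '45/8', '45/8', '46/9', '46/9', '46/8', '51/9', '102/17', '206/28', '252/7', '255/1', '251/7', '230/21', '238/16', '254/3', '255/0', '255/0', '255/2', '247/11', '232/23', '248/11', '255/1', '254/7', '253/58', '255/70', '255/62', '255/41', '255/10', '255/2']
-60 ['45/8', '45/8', '46/9', '45/8', '45/8', '45/8', '45/8', '45/8', 
[... 2335 characters left out ...]
/0', '-117:255/0', '115:255/1', '118:255/1', '121:255/1', '124:255/1', '127:255/1', '130:254/6', '133:199/28', '136:70/12', '139:52/13', '142:103/47', '145:198/98', '148:250/92', '151:255/56', '154:255/40', '157:255/46', '160:237/85']
x -10 ['-162:59/18', '-159:149/75', '-156:248/100', '-153:255/54', '-150:255/43', '-147:255/54', '-144:241/95', '-141:148/76', '-138:53/22', '-135:30/5', '-132:79/14', '-129:175/24', '-126:234/18', '-123:245/12', '-120:248/12', '-117:248/12', '115:241/15', '118:240/15', '121:242/15', '124:244/14', '127:245/17', '130:225/20', '133:153/23', '136:67/11', '139:52/13', '142:98/45', '145:205/105', '148:254/88', '151:255/52', '154:255/46', '157:255/61', '160:235/100']
```

```bash
python3 -c "
from h import *
print(job.close_job())"
```

```text
the job is handed in; nothing more can be done
None
```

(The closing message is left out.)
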